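# Swap the filter cartridge of the microscope lamp

## Task

Change the filter of the microscope lamp: press the orange cartridge in the lamp box so that its push-push catch lets go, take it out and stand it in the rack's empty place, the one with the orange floor. Then put the blue cartridge into the lamp box's slot and press it home until the catch holds it, and let go. Press gently, only until you feel the stop, never over 25 N (the filters are glass), and leave the green cartridge and the other things on the bench alone.

Things in the scene. Friction and masses are not known exactly. Their poses are not given: they have to be found in the camera images.
- bay: white lamp box, 130 (x) x 120 (y) x 70 mm high, fixed, anywhere on the bench and turned; a black funnel collar stands 7 mm above its lid round the slot, and a blue dial, 16 mm high, is on the lid behind it. Origin: centre of its underside; its front faces -x. A push-push catch inside: a spring plate (3 to 7 N) carries the cartridge. While caught, steel hooks lock it: it cannot be pulled out.
- slot (a point): centre of the slot at the height of the lid (70 mm above the bench), 25 mm in front (-x) of the lamp box's centre; axes as the lamp box. The slot is 42.5 (y) x 16.5 mm (x), upright; its collar leads in 6 mm wider on every side, sloping 45 degrees, from the collar's rim 76 mm above the bench.
- caught (a point): point on the slot's axis, 28 mm below the lid, where a caught cartridge's bottom lies. To catch one, or to free a caught one, press it on past this point to the stop, then let it rise. The hard stop lies 5 to 17 mm below this point, varying from box to box and unseen; freeing happens only in the last 1.5 mm above it. Feel for it: the force climbs at once from 6 N to well over 10 N.
- out (a point): point on the slot's axis, 13 mm below the lid, where a cartridge's bottom rests when it is in the slot but not caught (freed, or just put in): the catch lifts a freed cartridge 15 mm, to here, and it can then be drawn straight up and out. Pressing a caught cartridge once more frees it again.
- cart_old: orange filter cartridge, 40 (y) x 14 mm (x) in plan, 82 mm high: a black frame 60 mm high with orange panels, on it an orange grip tab 24 (y) x 12 (x) x 22 mm, 60 to 82 mm above the bottom. Notches in the narrow sides 8 to 20 mm up. Either way round is right. 80 to 165 g. Origin: centre of the bottom; z up. At the start caught in the lamp box, its tab above the lid.
- cart_new: blue filter cartridge, 40 (y) x 14 mm (x) in plan, 82 mm high: a black frame 60 mm high with blue panels, on it a blue grip tab 24 (y) x 12 (x) x 22 mm, 60 to 82 mm above the bottom. Notches in the narrow sides 8 to 20 mm up. Either way round is right. 80 to 165 g. Origin: centre of the bottom; z up. At the start it stands in the rack.
- cart_spare: green filter cartridge, 40 (y) x 14 mm (x) in plan, 82 mm high: a black frame 60 mm high with green panels, on it a green grip tab 24 (y) x 12 (x) x 22 mm, 60 to 82 mm above the bottom. Notches in the narrow sides 8 to 20 mm up. Either way round is right. 80 to 165 g. Origin: centre of the bottom; z up. It stands in the rack; leave it there.
- rack: wooden rack, an open box 30 (x) x 158 (y) x 40 mm high with three places in a row along its y, 51 mm apart (the middle one at its centre), each 46 (y) x 20 mm (x) inside; its floor is 5 mm thick, the partitions are 35 mm high. Which cartridge stands in which place varies. Origin: centre of its underside.
- home_mark: orange sheet, 44 (y) x 19 mm, 0.6 mm thick, on the floor of the rack's empty place. Origin: its centre, on the place's floor, 5 mm above the bench; axes as the rack. A cartridge in this place stands on the floor, its 40 mm side along y.
- handpiece: bystander: green and yellow engraving handpiece lying on the bench, 115 mm long, 24 mm wide, 22 mm high
- workpiece: bystander: pink block in two steps, 34 x 26 x 20 mm, on the bench
- jar: bystander: glass jar with a blue cap, 52 mm across, 60 mm high
- driver: bystander: screwdriver with a red handle lying on the bench, 160 mm long
- eyepiece: bystander: black and blue microscope eyepiece standing on the bench, 38 mm across, 52 mm high

How it is judged:
By the outcome, as a careful person would: the job done as asked, in the order asked, and still so for the second after the job is handed in, with the robot touching nothing.
It also fails if it takes over 64 s, if anything falls off the work surface, if the arm or the gripper's body presses on something with over 40 N, if the wrist force passes 120 N, or if a joint passes its speed limit or range.

## Robot

A 6-joint arm with a two-finger parallel gripper is mounted at the origin on the work surface. World frame = base frame: x ahead of the robot, y to its left, z up, the work surface at z = 0. Lengths are in m, angles in rad, forces in N, time in s.
With the tool pointing down it reaches from about 0.3 to 0.775 m from the base axis. Payload 14.6 kg.
Tool frame: the origin (TCP) lies on the centre line of the jaws, within the pads' length; the fingertips stand 14 mm ahead of it and the grasp point (between the pads) lies 5 mm behind it; x points along the fingers, y is the direction in which the jaws open and shut, and the axes are right-handed (so a half turn about x gives the same grasp; the last joint's range is limited). The gripper opens to 94 mm and grips with 3 to 60 N. Pads are 16 mm wide; open, the fingers measure 119 mm over their backs; the gripper's body (75 mm by 177 mm) begins 78 mm behind the grasp point.
Start: joints at [1.068, 0.3, 1.521, -0, 1.321, -0.067], TCP at [0.232, 0.499, 0.219] pointing down, gripper open.
Joint ranges: [-3.03, 3.03], [-0.79, 2.21], [0.23, 2.52], [-1.04, 4.18], [0, 3.07], [-2.55, 2.55]. Speed limits (rad/s): [2.22, 2.22, 2.57, 3.14, 3.14, 3.14].

## Interface

Orientations are given as [roll, pitch, yaw] about the fixed x, y, z axes, in that order (R = Rz(yaw) Ry(pitch) Rx(roll)).
In Python, from station import * gives the robot as it stands. The module is installed in compiled form; this text tells all that it offers.
- The arm moves only by the shell command python3 -m handwheel 'ROWS' [FORCE]. ROWS is JSON, a list of rows, each a list of 3 entries, a list of its own where there are three numbers: the shift along the tool's x, y, z in mm, then the turn about the tool's x in rad, then the gripper command: -1 is fully open, 1 is shut, values between are in proportion. In form: [[[dx, dy, dz], spin, gripper], ...]. A call has exactly 5 rows; each row is the pose to reach, as a shift and turn from the pose measured when the call began, along the tool's axes at that moment; what a row does not reach only later rows make up. A row lasts 1/10 s, in which the tool goes at most 50 mm and 8.59 degrees, less where a joint would pass 70% of its speed; a pose out of reach is approached as far as the arm can. A call with a gripper value outside its range is refused whole. The fingers move at their own pace and stop on an object; FORCE is the grip in N (left out, the last holds). Time passes only in rows, so rows that repeat a pose let the fingers close, or fill a call up. It gives the time, the measured TCP pose, the force and the opening at its end, in the units of the state.
- get_obs(): the state, without advancing time (a new reading comes with each control period).
- camera(name): name is "side" or "top"; returns (picture, depth): 420x560x3 uint8, blue, green, red; 420x560 float32, m along the optical axis (not along the pixel's ray), 0 where there is no reading.
- camera_info(name): a dict with "fx", "fy", "cx", "cy" (pixels), "k1" (the pictures are not rectified: a ray, as slopes to the right and down, at radius r is drawn at 1 + k1 r^2 times it, then the intrinsics apply), "extrinsics" (4x4, takes a point from camera to world coordinates). Camera axes: x right, y down, z forward; pixel columns grow to the right and rows downward; lengths in m; the calibration is good to about 2 mm. A picture is of the moment at which its call begins. camera_info takes no time and is no camera call.
- hand_in(): hands the job in, once; it reports no verdict.
The state is a dict: "time_s": time; "qpos": joint angles; "joint_vel": joint speeds; "tau": joint torques, N m; "ee_pos": TCP position; "eef_rot": TCP orientation; "force": force on the tool from outside, world axes, zero at the start; "moment": the same for the moment, N m; "grip_width": finger opening in m.
Only numpy, scipy, OpenCV 4.12 (cv2) and the standard library are available. Lean on these libraries where they do the work, as an engineer would, in place of code of your own. Each camera call takes 0.05 s, during which the arm holds its last target. There are 200 camera calls.

## Working session

There is one attempt and no reset: what is moved stays moved. The work goes in short steps, Python scripts to look and compute and a shell command to move; the robot and the scene stay as the last step left them, time stands still between calls to the robot, and variables do not carry over. Pictures are saved under pics/ and viewed, about 8 in all and at most 12, crops included, and the job is handed in when it is done.

```bash
mkdir -p pics
cat > h.py <<'E'
from station import *
import numpy as np, cv2
def pt(name,d,u,v,z=None):
    c=camera_info(name);E=np.array(c["extrinsics"])
    K=np.array([[c["fx"],0,c["cx"]],[0,c["fy"],c["cy"]],[0,0,1.]])
    s=cv2.undistortPoints(np.array([[[u,v]]],float),K,np.array([c["k1"],0,0,0.]))[0,0]
    r=np.array([s[0],s[1],1.])
    if z is None: return E[:3,:3]@(r*d[int(round(v)),int(round(u))])+E[:3,3]
    w=E[:3,:3]@r; return E[:3,3]+w*(z-E[2,3])/w[2]
E
python3 - <<'E'
from h import *
for n in("top","side"):
    p,d=camera(n); cv2.imwrite(f"pics/{n}0.png",p); np.save(f"{n}0.npy",d); i=camera_info(n); print(n,i)
print(get_obs())
E
```

```text
top {'fx': 512.9582258238405, 'fy': 512.9582258238405, 'cx': 289.74729604001755, 'cy': 207.13706640961874, 'k1': 0.008736984105312871, 'extrinsics': array([[-0.02051574, -0.98247201,  0.18527775,  0.39943336],
       [-0.99971619,  0.02240344,  0.00810043,  0.01347718],
       [-0.0121093 , -0.18505898, -0.98265281,  1.04358046],
       [ 0.        ,  0.        ,  0.        ,  1.        ]])}
side {'fx': 470.3977167497293, 'fy': 470.3977167497293, 'cx': 275.4272703334621, 'cy': 217.1950634468185, 'k1': 0.025625905063000266, 'extrinsics': array([[ 0.99727452, -0.04683221,  0.0570112 ,  0.52171461],
       [-0.07324413, -0.72140935,  0.6886246 , -0.69690643],
       [ 0.0088786 , -0.69092351, -0.72287335,  0.86874214],
       [ 0.        ,  0.        ,  0.        ,  1.        ]])}
{'time_s': 0.1, 'qpos': array([ 1.06840324e+00,  3.00416551e-01,  1.52148537e+00, -1.71342356e-05,
        1.32068546e+00, -6.65812623e-02]), 'joint_vel': array([-0.00108857,  0.0003318 , -0.00200819,  0.0007011 , -0.00155174,
       -0.00016959]), 'tau': array([ 1.86345904e-03, -5.32639396e+01, -3.53285766e+01,  7.09154550e-02,
        2.34928261e-02, -1.79582241e-05]), 'ee_pos': array([0.23207906, 0.49841188, 0.21895673]), 'eef_rot': array([-1.62069435,  1.56980146, -2.05650193]), 'force': array([-1.24303361, -0.34494543, -0.90077834]), 'moment': array([-0.03054584, -0.03574486,  0.03025866]), 'grip_width': 0.093542464492515}
```

View pics/top0.png

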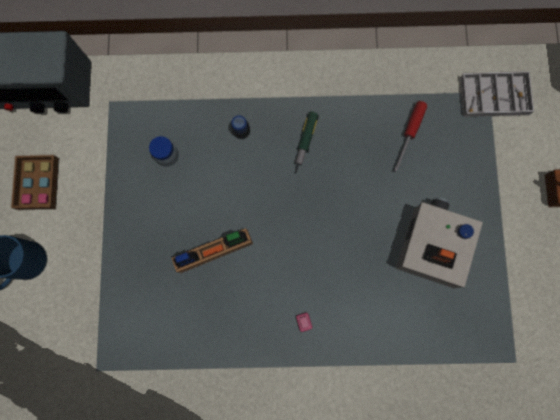

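View pics/side0.png

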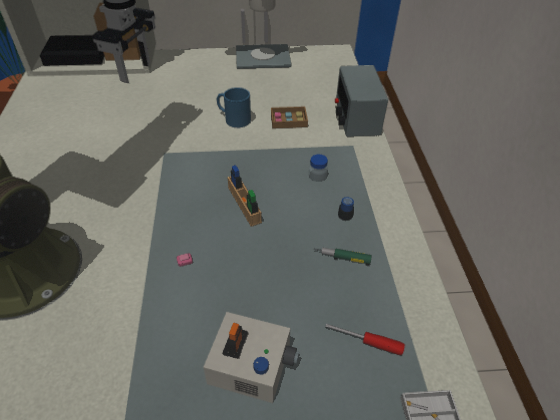

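Top view: rack from about (172,258) to (250,240), with blue at (185,258), the empty orange place at (212,250) and green at (233,237). Lamp box centre is about (442,245), orange tab (445,255), dial (466,231). Next, enlarged crops.

Run:
```python
from h import *
p=cv2.imread("pics/top0.png")
a=cv2.resize(p[190:300,390:500],None,fx=5.4,fy=5.4,interpolation=cv2.INTER_CUBIC)[:594]
b=cv2.resize(p[215:285,160:265],None,fx=7.5,fy=7.5,interpolation=cv2.INTER_CUBIC)
f=lambda x:np.clip(x*1.8,0,255).astype(np.uint8)
cv2.imwrite("pics/box.png",f(a));cv2.imwrite("pics/rack.png",f(b))
```

```text
(no output)
```

View pics/box.png

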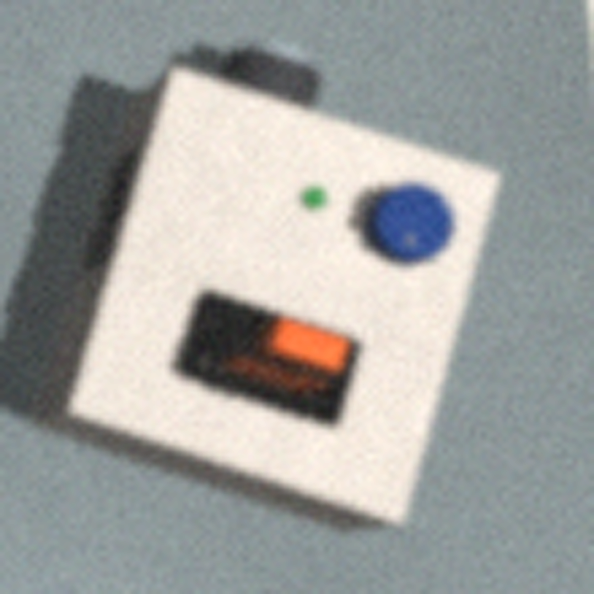

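View pics/rack.png

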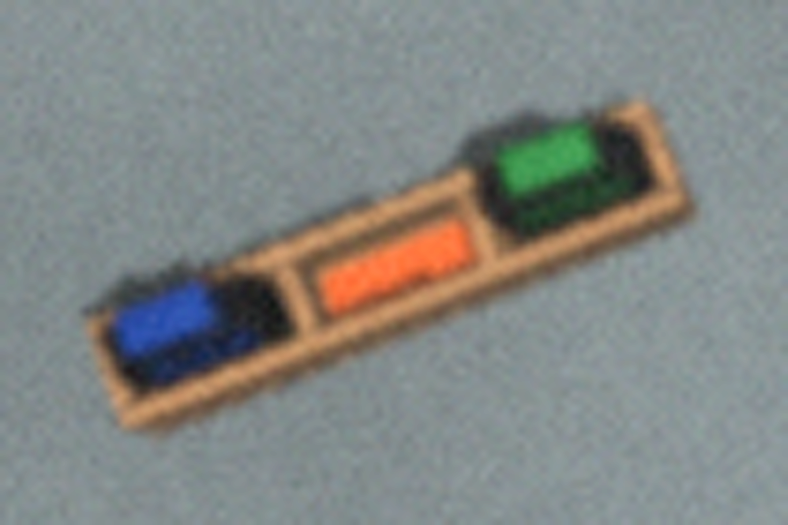

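Box crop: lid corners (175,68), (500,175), (405,523), (70,412); orange tab top (278,318)-(355,338)-(345,372)-(272,350). Rack crop: outer rim corners (90,315), (640,100), (692,210), (125,425); blue tab top (110,320)-(205,283)-(220,325)-(125,360).

Run:
```python
from h import *
d=np.load("top0.npy")
def q(name,cs,s,ox,oy,z):
    P=np.array([pt("top",d,(x+.5)/s-.5+ox,(y+.5)/s-.5+oy,z) for x,y in cs])
    L=[np.linalg.norm(P[i]-P[(i+1)%4])*1e3 for i in range(4)]
    e=(P[0]-P[1])+(P[3]-P[2]); c=P.mean(0)
    print(name,c.round(4),"len",np.round(L,1),"yaw of y-side-90",round(np.arctan2(e[1],e[0])-np.pi/2,4))
    m=np.zeros(d.shape,np.uint8);cv2.fillPoly(m,[np.array([[(x)/s+ox,(y)/s+oy] for x,y in cs]).round().astype(int)],1)
    m=cv2.erode(m,np.ones((3,3)));v,u=np.nonzero(m)
    if len(v): print("   depth z median",np.median([pt("top",d,a,b)[2] for a,b in zip(u,v)]).round(4))
    return c
q("lid",[(175,68),(500,175),(405,523),(70,412)],5.4,390,190,.07)
q("collar",[(205,290),(360,343),(335,425),(178,372)],5.4,390,190,.077)
q("oldtab",[(278,318),(355,338),(345,372),(272,350)],5.4,390,190,.124)
q("rack",[(90,315),(640,100),(692,210),(125,425)],7.5,160,215,.04)
q("newtab",[(110,320),(205,283),(220,325),(125,360)],7.5,160,215,.087)
q("green",[(495,160),(590,122),(602,160),(515,195)],7.5,160,215,.087)
q("mark",[(315,275),(465,218),(475,260),(325,315)],7.5,160,215,.0056)
# side view tabs
p=cv2.imread("pics/side0.png");ds=np.load("side0.npy");h=cv2.cvtColor(p,cv2.COLOR_BGR2HSV)
for n,(x0,x1,y0,y1),lo,hi in(("old",(220,250,315,350),5,20),("new",(225,248,160,190),105,130)):
    m=cv2.inRange(h[y0:y1,x0:x1],(lo,120,40),(hi,255,255));v,u=np.nonzero(m)
    P=np.array([pt("side",ds,a+x0,b+y0) for a,b in zip(u,v)]);T=P[P[:,2]>P[:,2].max()-.008]
    print(n,len(P),"side top pts",T.mean(0).round(4),np.ptp(T,0).round(4),P[:,2].max().round(4))
```

```text
lid [ 0.5058 -0.2674  0.07  ] len [119.1 128.4 120.1 129.4] yaw of y-side-90 -0.3487Traceback (most recent call last):
  File "<stdin>", line 12, in <module>
  File "<stdin>", line 10, in q
  File "h.py", line 4, in pt
    c=camera_info(name);E=np.array(c["extrinsics"])
ValueError: time passes only in moves, steps and waits
```

```bash
sed -i 's/^def pt/import functools\ncamera_info=functools.lru_cache(camera_info)\ndef pt/' h.py
python3 - <<'E'
from h import *
d=np.load("top0.npy")
def q(name,cs,s,ox,oy,z):
    P=np.array([pt("top",d,(x+.5)/s-.5+ox,(y+.5)/s-.5+oy,z) for x,y in cs])
    L=[np.linalg.norm(P[i]-P[(i+1)%4])*1e3 for i in range(4)]
    e=(P[0]-P[1])+(P[3]-P[2]); c=P.mean(0)
    print(name,c.round(4),"len",np.round(L,1),"yaw of y-side-90",round(np.arctan2(e[1],e[0])-np.pi/2,4))
    m=np.zeros(d.shape,np.uint8);cv2.fillPoly(m,[np.array([[(x)/s+ox,(y)/s+oy] for x,y in cs]).round().astype(int)],1)
    m=cv2.erode(m,np.ones((3,3)));v,u=np.nonzero(m)
    if len(v): print("   depth z median",np.median([pt("top",d,a,b)[2] for a,b in zip(u,v)]).round(4))
    return c
c=q("lid",[(175,68),(500,175),(405,523),(70,412)],5.4,390,190,.07)
print("slot from lid",c[:2]-.025*np.array([np.cos(-.3487),np.sin(-.3487)]))
q("collar",[(205,290),(360,343),(335,425),(178,372)],5.4,390,190,.077)
q("oldtab",[(278,318),(355,338),(345,372),(272,350)],5.4,390,190,.124)
q("rack",[(90,315),(640,100),(692,210),(125,425)],7.5,160,215,.04)
q("newtab",[(110,320),(205,283),(220,325),(125,360)],7.5,160,215,.087)
q("green",[(495,160),(590,122),(602,160),(515,195)],7.5,160,215,.087)
q("mark",[(315,275),(465,218),(475,260),(325,315)],7.5,160,215,.0056)
p=cv2.imread("pics/side0.png");ds=np.load("side0.npy");h=cv2.cvtColor(p,cv2.COLOR_BGR2HSV)
for n,(x0,x1,y0,y1),lo,hi in(("old",(220,250,315,350),5,20),("new",(225,248,160,190),105,130)):
    m=cv2.inRange(h[y0:y1,x0:x1],(lo,120,40),(hi,255,255));v,u=np.nonzero(m)
    P=np.array([pt("side",ds,a+x0,b+y0) for a,b in zip(u,v)]);T=P[P[:,2]>P[:,2].max()-.008]
    print(n,len(P),"side top pts",T.mean(0).round(4),np.ptp(T,0).round(4),P[:,2].max().round(4))
E
```

```text
lid [ 0.5058 -0.2674  0.07  ] len [119.1 128.4 120.1 129.4] yaw of y-side-90 -0.3487
   depth z median 0.0701
slot from lid [ 0.48227024 -0.25883417]
collar [ 0.4825 -0.2575  0.077 ] len [55.9 30.2 56.2 30.5] yaw of y-side-90 -0.3557
   depth z median 0.0912
oldtab [ 0.4824 -0.2588  0.124 ] len [25.8 11.9 24.7 10.9] yaw of y-side-90 -0.2999
   depth z median 0.1236
rack [0.5076 0.1775 0.04  ] len [153.7  32.4 157.   30.4] yaw of y-side-90 0.3495
   depth z median 0.0392
newtab [0.4887 0.2253 0.087 ] len [25.1 11.3 24.9 10.8] yaw of y-side-90 0.3445
   depth z median 0.0866
green [0.5274 0.1292 0.087 ] len [25.5 10.1 23.4 10.3] yaw of y-side-90 0.3644
   depth z median 0.0856
mark [0.5099 0.1812 0.0056] len [43.1 11.8 42.9 11.2] yaw of y-side-90 0.339
   depth z median 0.0048
old 171 side top pts [ 0.5217 -0.6969  0.8687] [0. 0. 0.] 0.8687
new 72 side top pts [ 0.5217 -0.6969  0.8687] [0. 0. 0.] 0.8687
```

Slot from lid, collar and tab all agree (≈0.4825, −0.2585, yaw −0.35). Rack centre ≈(0.508, 0.177), yaw 0.352. Now a helper for the offsets.

```bash
cat >> h.py <<'E'
from scipy.spatial.transform import Rotation as Ro
def go(x,y,z,yaw):   # yaw: world direction of jaw axis (mod pi)
    o=get_obs();R=Ro.from_euler("xyz",o["eef_rot"]).as_matrix()
    dp=R.T@(np.array([x,y,z])-o["ee_pos"])*1e3
    cur=np.arctan2(R[1,1],R[0,1]);s=-(yaw-cur);s=(s+np.pi/2)%np.pi-np.pi/2
    print("shift",dp.round(1),"spin",round(s,3),"alt",round(s-np.sign(s)*np.pi,3),"q6",o["qpos"][5].round(2),"tilt",R[:,0].round(4),
     "pos",o["ee_pos"].round(4),"F",o["force"].round(1),"w",o["grip_width"].round(4),"t",o["time_s"].round(2))
E
python3 -c "
from h import *
go(.4825,-.2585,.2,-.35)"
```

```text
Traceback (most recent call last):
  File "h.py", line 18, in go
    "pos",o["ee_pos"].round(4),"F",o["force"].round(1),"w",o["grip_width"].round(4),"t",o["time_s"].round(2))
                                                           ^^^^^^^^^^^^^^^^^^^^^
AttributeError: 'float' object has no attribute 'round'
```

```bash
sed -i 's/o\["grip_width"\].round(4)/round(o["grip_width"],4)/;s/o\["time_s"\].round(2)/round(o["time_s"],2)/' h.py
python3 -c "
from h import *
go(.4825,-.2585,.2,-.35)"
```

```text
shift [  19.5 -580.4  546.5] spin 1.485 alt -1.657 q6 -0.07 tilt [-5.e-04 -9.e-04 -1.e+00] pos [0.2321 0.4984 0.219 ] F [-1.2 -0.3 -0.9] w 0.0935 t 0.1
```

```bash
python3 -m handwheel '[[[15,-580,546],1.485,0],[[15,-580,546],1.485,0],[[15,-580,546],1.485,0],[[15,-580,546],1.485,-0.3],[[15,-580,546],1.485,-0.3]]' 40
python3 -c "
from h import *
go(.4825,-.2585,.2,-.35)"
```

```text
time_s: 0.6
ee_pos: [0.3106, 0.2594, 0.2146]
eef_rot: [-0.636, 1.57, -1.828]
force: [1.1, 0.6, 0.3]
grip_width: 0.0616
shift [ 14.9 -32.  544.7] spin 0.729 alt -2.412 q6 0.23 tilt [-2.e-04 -7.e-04 -1.e+00] pos [0.3106 0.2594 0.2146] F [1.1 0.6 0.3] w 0.0616 t 0.6
```

```bash
python3 -m handwheel '[[[15,-32,545],0.729,0.1],[[15,-32,545],0.729,0.1],[[15,-32,545],0.729,0.1],[[15,-32,545],0.729,0.1],[[15,-32,545],0.729,0.1]]'
python3 -c "
from h import *
go(.4825,-.2585,.2,-.35)"
```

```text
time_s: 1.1
ee_pos: [0.3892, 0.0219, 0.208]
eef_rot: [0.81, 1.57, -1.116]
force: [0.8, 0.9, 0.0]
grip_width: 0.0425
shift [  8.2 185.2 230.4] spin -0.006 alt 3.136 q6 0.32 tilt [ 3.e-04 -6.e-04 -1.e+00] pos [0.3892 0.0219 0.208 ] F [0.8 0.9 0. ] w 0.0425 t 1.1
```

```bash
python3 -m handwheel '[[[8,185,230],0,0.1],[[8,185,230],0,0.1],[[8,185,230],0,0.1],[[8,185,230],0,0.1],[[8,185,230],0,0.1]]'
python3 -m handwheel '[[[3,30,38],0,0.1],[[3,30,38],0,0.1],[[3,30,38],0,0.1],[[3,30,38],0,0.1],[[3,30,38],0,0.1]]'
python3 -c "
from h import *
go(.4825,-.2585,.118,-.35)"
```

```text
time_s: 1.6
ee_pos: [0.4677, -0.2155, 0.2011]
eef_rot: [0.466, 1.57, -1.461]
force: [0.6, 0.3, 0.3]
grip_width: 0.0422
time_s: 2.1
ee_pos: [0.4826, -0.2604, 0.1986]
eef_rot: [1.02, 1.57, -0.906]
force: [0.0, 0.1, -0.5]
grip_width: 0.0426
shift [80.6 -0.8 -1.8] spin -0.005 alt 3.137 q6 -0.21 tilt [ 5.e-04 -6.e-04 -1.e+00] pos [ 0.4826 -0.2604  0.1986] F [ 0.   0.1 -0.5] w 0.0426 t 2.1
```

```bash
python3 -m handwheel '[[[20,-1,-2],0,0.1],[[40,-1,-2],0,0.1],[[55,-1,-2],0,0.1],[[60,-1,-2],0,0.1],[[60,-1,-2],0,0.1]]'
python3 -c "
from h import *
p,d=camera('side');cv2.imwrite('pics/side1.png',cv2.resize(p[270:390,180:320],None,fx=4.5,fy=4.5,interpolation=cv2.INTER_CUBIC))
go(.4825,-.2585,.118,-.35)"
```

```text
time_s: 2.6
ee_pos: [0.4824, -0.2576, 0.1387]
eef_rot: [0.897, 1.57, -1.028]
force: [0.1, 0.2, -0.0]
grip_width: 0.0425
shift [21.3  0.1  0.6] spin -0.004 alt 3.137 q6 -0.2 tilt [ 0.0011 -0.001  -1.    ] pos [ 0.4826 -0.2579  0.1393] F [-1.1  0.2  0.6] w 0.0424 t 2.65
```

View pics/side1.png

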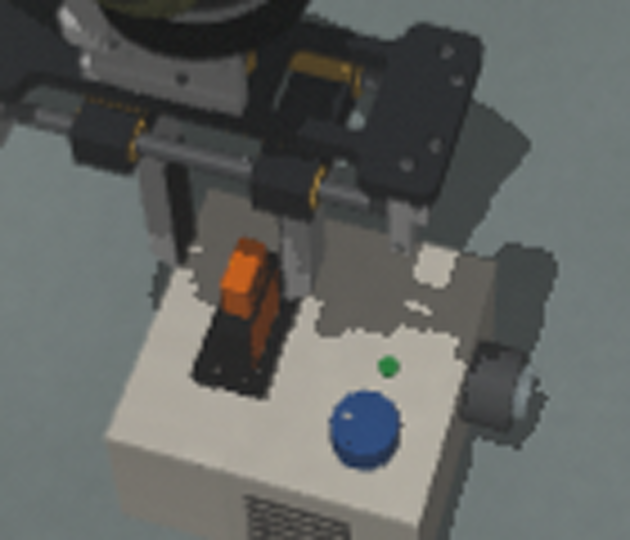

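The tab sits midway between the fingers (tips at crop (175,265) and (305,290), tab top at about (243,278)). I'll lower and grip.

```bash
python3 -m handwheel '[[[8,0,0.5],0,0.1],[[16,0,0.5],0,0.1],[[20.5,0,0.5],0,0.1],[[20.5,0,0.5],0,0.1],[[20.5,0,0.5],0,0.1]]'
python3 -m handwheel '[[[0,0,0],0,0.6],[[0,0,0],0,0.8],[[0,0,0],0,1],[[0,0,0],0,1],[[0,0,0],0,1]]' 40
python3 -c "
from h import *
go(.4825,-.2585,.118,-.35);print(get_obs()['moment'])"
```

```text
time_s: 3.15
ee_pos: [0.4825, -0.2585, 0.1188]
eef_rot: [1.185, 1.569, -0.74]
force: [0.2, -0.3, 0.6]
grip_width: 0.0421
time_s: 3.65
ee_pos: [0.4825, -0.2585, 0.1189]
eef_rot: [1.18, 1.569, -0.745]
force: [-0.2, -0.2, -0.2]
grip_width: 0.0116
shift [0.9 0.  0. ] spin -0.004 alt 3.137 q6 -0.2 tilt [ 0.001 -0.001 -1.   ] pos [ 0.4825 -0.2585  0.1189] F [-0.2 -0.2 -0.2] w 0.0116 t 3.65
[-0.05399374  0.12732024 -0.03044464]
```

```bash
python3 -m handwheel '[[[1,0,0],0,1],[[2,0,0],0,1],[[3,0,0],0,1],[[4,0,0],0,1],[[4,0,0],0,1]]'
```

```text
time_s: 4.15
ee_pos: [0.4826, -0.2585, 0.1149]
eef_rot: [1.213, 1.569, -0.712]
force: [0.0, 0.2, 3.8]
grip_width: 0.0119
```

```bash
python3 -m handwheel '[[[0.4,0,0],0,1],[[0.8,0,0],0,1],[[1,0,0],0,1],[[1,0,0],0,1],[[1,0,0],0,1]]'
```

```text
time_s: 4.65
ee_pos: [0.4825, -0.2585, 0.1138]
eef_rot: [1.197, 1.569, -0.728]
force: [-0.4, 0.6, 3.3]
grip_width: 0.0115
```

```bash
cat > ok.sh <<'E'
# shows a move's result; fails (ends the chain) when the vertical force passes 8.5 N
awk '{if(/ee_pos/)p=$0;if(/force/){print p,$0;gsub(/[\[\],]/,"");f=$4}} END{exit !(f<8.5)}'
E
k(){ bash ok.sh; }
python3 -m handwheel '[[[0.3,0,0],0,1],[[0.6,0,0],0,1],[[0.6,0,0],0,1],[[0.6,0,0],0,1],[[0.6,0,0],0,1]]' | k &&
python3 -m handwheel '[[[0.3,0,0],0,1],[[0.6,0,0],0,1],[[0.6,0,0],0,1],[[0.6,0,0],0,1],[[0.6,0,0],0,1]]' | k &&
python3 -m handwheel '[[[0.3,0,0],0,1],[[0.6,0,0],0,1],[[0.6,0,0],0,1],[[0.6,0,0],0,1],[[0.6,0,0],0,1]]' | k &&
python3 -m handwheel '[[[0.3,0,0],0,1],[[0.6,0,0],0,1],[[0.6,0,0],0,1],[[0.6,0,0],0,1],[[0.6,0,0],0,1]]' | k &&
python3 -m handwheel '[[[0.3,0,0],0,1],[[0.6,0,0],0,1],[[0.6,0,0],0,1],[[0.6,0,0],0,1],[[0.6,0,0],0,1]]' | k &&
python3 -m handwheel '[[[0.3,0,0],0,1],[[0.6,0,0],0,1],[[0.6,0,0],0,1],[[0.6,0,0],0,1],[[0.6,0,0],0,1]]' | k; echo rc $?
```

```text
ee_pos: [0.4825, -0.2585, 0.1133] force: [-1.1, 0.9, 3.5]
ee_pos: [0.4825, -0.2585, 0.1126] force: [-0.6, 0.2, 3.7]
ee_pos: [0.4825, -0.2585, 0.1121] force: [-0.6, 0.4, 3.9]
ee_pos: [0.4825, -0.2585, 0.1114] force: [-0.8, 0.5, 2.7]
ee_pos: [0.4826, -0.2585, 0.1109] force: [-0.8, 0.3, 3.6]
ee_pos: [0.4825, -0.2585, 0.1103] force: [-0.7, 1.0, 4.5]
rc 0
```

```bash
k(){ bash ok.sh; }
python3 -m handwheel '[[[0.3,0,0],0,1],[[0.6,0,0],0,1],[[0.6,0,0],0,1],[[0.6,0,0],0,1],[[0.6,0,0],0,1]]' | k &&
python3 -m handwheel '[[[0.3,0,0],0,1],[[0.6,0,0],0,1],[[0.6,0,0],0,1],[[0.6,0,0],0,1],[[0.6,0,0],0,1]]' | k &&
python3 -m handwheel '[[[0.3,0,0],0,1],[[0.6,0,0],0,1],[[0.6,0,0],0,1],[[0.6,0,0],0,1],[[0.6,0,0],0,1]]' | k &&
python3 -m handwheel '[[[0.3,0,0],0,1],[[0.6,0,0],0,1],[[0.6,0,0],0,1],[[0.6,0,0],0,1],[[0.6,0,0],0,1]]' | k &&
python3 -m handwheel '[[[0.3,0,0],0,1],[[0.6,0,0],0,1],[[0.6,0,0],0,1],[[0.6,0,0],0,1],[[0.6,0,0],0,1]]' | k &&
python3 -m handwheel '[[[0.3,0,0],0,1],[[0.6,0,0],0,1],[[0.6,0,0],0,1],[[0.6,0,0],0,1],[[0.6,0,0],0,1]]' | k &&
python3 -m handwheel '[[[0.3,0,0],0,1],[[0.6,0,0],0,1],[[0.6,0,0],0,1],[[0.6,0,0],0,1],[[0.6,0,0],0,1]]' | k; echo rc $?
```

```text
ee_pos: [0.4825, -0.2585, 0.1097] force: [-0.9, -0.2, 3.4]
ee_pos: [0.4825, -0.2585, 0.1091] force: [-0.1, -1.0, 4.1]
ee_pos: [0.4826, -0.2585, 0.1085] force: [-2.1, 1.3, 3.4]
ee_pos: [0.4825, -0.2585, 0.1079] force: [-0.7, 0.1, 3.8]
ee_pos: [0.4826, -0.2585, 0.1073] force: [-0.4, 0.6, 4.3]
ee_pos: [0.4826, -0.2585, 0.1067] force: [-0.2, 0.6, 3.1]
ee_pos: [0.4826, -0.2585, 0.1061] force: [-1.3, 0.4, 4.1]
rc 0
```

```bash
k(){ bash ok.sh; }
python3 -m handwheel '[[[0.3,0,0],0,1],[[0.6,0,0],0,1],[[0.6,0,0],0,1],[[0.6,0,0],0,1],[[0.6,0,0],0,1]]' | k &&
python3 -m handwheel '[[[0.3,0,0],0,1],[[0.6,0,0],0,1],[[0.6,0,0],0,1],[[0.6,0,0],0,1],[[0.6,0,0],0,1]]' | k &&
python3 -m handwheel '[[[0.3,0,0],0,1],[[0.6,0,0],0,1],[[0.6,0,0],0,1],[[0.6,0,0],0,1],[[0.6,0,0],0,1]]' | k &&
python3 -m handwheel '[[[0.3,0,0],0,1],[[0.6,0,0],0,1],[[0.6,0,0],0,1],[[0.6,0,0],0,1],[[0.6,0,0],0,1]]' | k &&
python3 -m handwheel '[[[0.3,0,0],0,1],[[0.6,0,0],0,1],[[0.6,0,0],0,1],[[0.6,0,0],0,1],[[0.6,0,0],0,1]]' | k &&
python3 -m handwheel '[[[0.3,0,0],0,1],[[0.6,0,0],0,1],[[0.6,0,0],0,1],[[0.6,0,0],0,1],[[0.6,0,0],0,1]]' | k &&
python3 -m handwheel '[[[0.3,0,0],0,1],[[0.6,0,0],0,1],[[0.6,0,0],0,1],[[0.6,0,0],0,1],[[0.6,0,0],0,1]]' | k; echo rc $?
```

```text
ee_pos: [0.4826, -0.2585, 0.1055] force: [-0.9, 0.5, 3.8]
ee_pos: [0.4826, -0.2585, 0.1049] force: [-0.5, -0.3, 4.3]
ee_pos: [0.4826, -0.2585, 0.1043] force: [-0.0, 1.0, 4.8]
ee_pos: [0.4826, -0.2585, 0.1037] force: [-1.5, 0.4, 3.9]
ee_pos: [0.4826, -0.2585, 0.1031] force: [-0.6, 0.6, 4.1]
ee_pos: [0.4826, -0.2585, 0.1026] force: [-0.7, 0.3, 5.8]
ee_pos: [0.4826, -0.2586, 0.1023] force: [-2.2, 0.7, 8.1]
rc 0
```

```bash
python3 -m handwheel '[[[0.3,0,0],0,1],[[0.5,0,0],0,1],[[0.5,0,0],0,1],[[0.5,0,0],0,1],[[0.5,0,0],0,1]]' | bash ok.sh
```

```text
ee_pos: [0.4827, -0.2586, 0.1022] force: [-3.0, 0.3, 10.1]
```

Stop felt (TCP 0.1022, force rising at no travel). Now let it rise.

```bash
python3 -m handwheel '[[[-4,0,0],0,1],[[-8,0,0],0,1],[[-12,0,0],0,1],[[-16,0,0],0,1],[[-16,0,0],0,1]]' | bash ok.sh
python3 -m handwheel '[[[-1,0,0],0,1],[[-2,0,0],0,1],[[-3,0,0],0,1],[[-4,0,0],0,1],[[-4,0,0],0,1]]' | bash ok.sh
```

```text
ee_pos: [0.4827, -0.2586, 0.1187] force: [-0.5, 0.4, 2.8]
ee_pos: [0.4827, -0.2586, 0.1228] force: [-0.5, 0.7, 2.6]
```

```bash
python3 -m handwheel '[[[-3,0,0],0,1],[[-6,0,0],0,1],[[-9,0,0],0,1],[[-11,0,0],0,1],[[-11,0,0],0,1]]' | bash ok.sh
python3 -m handwheel '[[[-3,0,0],0,1],[[-6,0,0],0,1],[[-9,0,0],0,1],[[-12,0,0],0,1],[[-12,0,0],0,1]]' | bash ok.sh
python3 -m handwheel '[[[-14,0,0],0,1],[[-28,0,0],0,1],[[-42,0,0],0,1],[[-52,0,0],0,1],[[-52,0,0],0,1]]' | bash ok.sh
python3 -c "
from h import *
p,d=camera('side');cv2.imwrite('pics/side2.png',cv2.resize(p[230:390,180:340],None,fx=3.5,fy=3.5,interpolation=cv2.INTER_CUBIC))
go(.508,.1773,.2,.352)"
```

```text
ee_pos: [0.4828, -0.2586, 0.1341] force: [-0.3, 0.3, -1.0]
ee_pos: [0.4829, -0.2587, 0.1465] force: [-0.1, -0.7, -1.0]
ee_pos: [0.4833, -0.2589, 0.2005] force: [0.6, 0.1, -0.4]
shift [  -1.9 -127.7 -417.6] spin -0.706 alt 2.435 q6 -0.2 tilt [ 0.004  -0.0029 -1.    ] pos [ 0.4829 -0.2587  0.1993] F [-0.3  0.  -0.4] w 0.0114 t 17.7
```

View pics/side2.png

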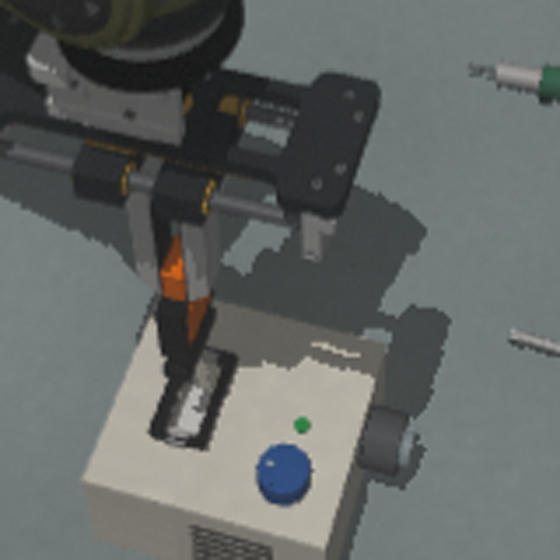

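Cartridge is out and in the jaws (crop (185,300)); the slot is empty (crop (195,395)). Moving to the rack.

```bash
python3 -m handwheel '[[[-3,-128,-418],-0.706,1],[[-3,-128,-418],-0.706,1],[[-3,-128,-418],-0.706,1],[[-3,-128,-418],-0.706,1],[[-3,-128,-418],-0.706,1]]' | bash ok.sh
python3 -c "
from h import *
go(.508,.1773,.2,.352)"
```

```text
ee_pos: [0.4966, -0.0071, 0.1995] force: [0.8, 0.1, -1.6]
shift [  -1.    75.2 -168.7] spin 0.005 alt -3.136 q6 -0.44 tilt [ 0.0033 -0.0028 -1.    ] pos [ 0.4966 -0.0071  0.1995] F [ 0.8  0.1 -1.6] w 0.0115 t 18.2
```

```bash
python3 -m handwheel '[[[0,15,-34],0,1],[[0,34,-76],0,1],[[0,53,-118],0,1],[[0,68,-150],0,1],[[0,75,-168],0,1]]' | bash ok.sh
python3 -m handwheel '[[[0,0,0],0,1],[[0,0,0],0,1],[[0,0,0],0,1],[[0,0,0],0,1],[[0,0,0],0,1]]' | bash ok.sh
python3 -c "
from h import *
go(.508,.1773,.13,.352)"
```

```text
ee_pos: [0.5076, 0.1791, 0.1982] force: [-0.0, -0.7, -0.9]
ee_pos: [0.5077, 0.1783, 0.1983] force: [-0.0, -0.5, -0.8]
shift [68.3 -0.1  0.8] spin 0.006 alt -3.135 q6 -0.09 tilt [ 0.0023 -0.0029 -1.    ] pos [0.5077 0.1783 0.1983] F [-0.  -0.5 -0.8] w 0.0115 t 19.2
```

```bash
python3 -m handwheel '[[[20,0,1],0,1],[[40,0,1],0,1],[[60,0,1],0,1],[[68,0,1],0,1],[[68,0,1],0,1]]' | bash ok.sh
python3 -c "
from h import *
p,d=camera('side');cv2.imwrite('pics/side3.png',cv2.resize(p[120:250,180:320],None,fx=4.5,fy=4.5,interpolation=cv2.INTER_CUBIC))
go(.508,.1773,.083,.352)"
```

```text
ee_pos: [0.5079, 0.1768, 0.1297] force: [0.7, -0.8, -1.1]
shift [47.7 -0.3 -0.6] spin 0.006 alt -3.135 q6 -0.09 tilt [ 0.0023 -0.003  -1.    ] pos [0.5084 0.177  0.1307] F [ 0.1  0.9 -0.6] w 0.0117 t 19.75
```

View pics/side3.png

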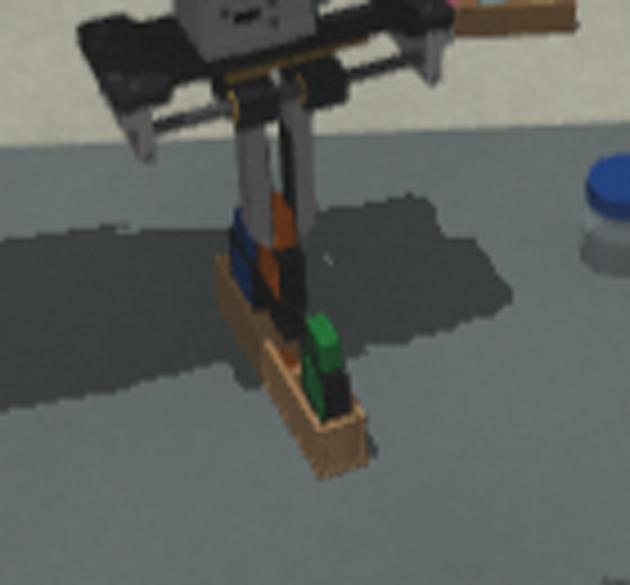

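The orange cartridge hangs over the middle place (crop (285,320)), between blue and green and clear of both. I'll lower it gently.

```bash
python3 -m handwheel '[[[8,-0.3,-0.5],0,1],[[16,-0.3,-0.5],0,1],[[22,-0.3,-0.5],0,1],[[22,-0.3,-0.5],0,1],[[22,-0.3,-0.5],0,1]]' | bash ok.sh &&
python3 -m handwheel '[[[6,0,0],0,1],[[12,0,0],0,1],[[17,0,0],0,1],[[20,0,0],0,1],[[20,0,0],0,1]]' | bash ok.sh &&
python3 -m handwheel '[[[1,0,0],0,1],[[2,0,0],0,1],[[3,0,0],0,1],[[4,0,0],0,1],[[4,0,0],0,1]]' | bash ok.sh ; python3 -c "
from h import *
go(.508,.1773,.083,.352)"
```

```text
ee_pos: [0.508, 0.1773, 0.1087] force: [0.3, -0.2, -0.8]
ee_pos: [0.5078, 0.1772, 0.0881] force: [-0.0, 0.4, -0.3]
ee_pos: [0.5078, 0.1772, 0.084] force: [0.3, -0.3, -1.3]
shift [ 1.   0.3 -0. ] spin 0.006 alt -3.135 q6 -0.09 tilt [ 0.0012 -0.0032 -1.    ] pos [0.5078 0.1772 0.084 ] F [ 0.3 -0.3 -1.3] w 0.0113 t 21.25
```

```bash
python3 -m handwheel '[[[0.4,0,0],0,1],[[0.8,0,0],0,1],[[1,0,0],0,1],[[1,0,0],0,1],[[1,0,0],0,1]]' | bash ok.sh &&
python3 -m handwheel '[[[0.4,0,0],0,1],[[0.8,0,0],0,1],[[1,0,0],0,1],[[1,0,0],0,1],[[1,0,0],0,1]]' | bash ok.sh
```

```text
ee_pos: [0.5078, 0.1772, 0.083] force: [-0.1, -0.4, -0.9]
ee_pos: [0.5078, 0.1772, 0.082] force: [0.3, -0.8, -0.7]
```

```bash
python3 -m handwheel '[[[0.4,0,0],0,1],[[0.7,0,0],0,1],[[0.7,0,0],0,1],[[0.7,0,0],0,1],[[0.7,0,0],0,1]]' | bash ok.sh; python3 -m handwheel '[[[0.4,0,0],0,1],[[0.7,0,0],0,1],[[0.7,0,0],0,1],[[0.7,0,0],0,1],[[0.7,0,0],0,1]]' | bash ok.sh
```

```text
ee_pos: [0.5079, 0.1772, 0.0815] force: [-0.9, -0.5, 2.5]
ee_pos: [0.508, 0.1772, 0.0814] force: [-2.5, -1.4, 9.1]
```

```bash
python3 -m handwheel '[[[-0.3,0,0],0,0.7],[[-0.3,0,0],0,0.5],[[-0.3,0,0],0,0.3],[[-0.3,0,0],0,0.3],[[-0.3,0,0],0,0.3]]' | bash ok.sh; python3 -m handwheel '[[[-10,0,0],0,0.3],[[-25,0,0],0,0.3],[[-45,0,0],0,0.3],[[-70,0,0],0,0.3],[[-70,0,0],0,0.3]]' | bash ok.sh
python3 -c "
from h import *
go(.4887,.2253,.085,.352)"
```

```text
ee_pos: [0.508, 0.1772, 0.0816] force: [-0.2, 0.3, -0.0]
ee_pos: [0.5092, 0.1778, 0.1554] force: [0.5, 1.1, -0.3]
shift [ 70.2  -3.  -51.9] spin 0.006 alt -3.135 q6 -0.09 tilt [ 0.0073 -0.0017 -1.    ] pos [0.5092 0.1778 0.1554] F [ 0.5  1.1 -0.3] w 0.0329 t 24.25
```

```bash
python3 -m handwheel '[[[0,-2.5,-26],0.006,0.1],[[0,-2.5,-52],0.006,0.1],[[0,-2.5,-52],0.006,0.1],[[0,-2.5,-52],0.006,0.1],[[0,-2.5,-52],0.006,0.1]]' | bash ok.sh
python3 -c "
from h import *
p,d=camera('top');cv2.imwrite('pics/top4.png',cv2.resize(p[200:300,140:290],None,fx=5,fy=5,interpolation=cv2.INTER_CUBIC))
p,d=camera('side');cv2.imwrite('pics/side4.png',cv2.resize(p[120:250,180:320],None,fx=4.5,fy=4.5,interpolation=cv2.INTER_CUBIC))
go(.489,.2253,.085,.352)"
```

```text
ee_pos: [0.4888, 0.225, 0.155] force: [1.1, 0.3, -0.0]
shift [70.1 -0.2 -0.6] spin -0.001 alt 3.141 q6 0.02 tilt [ 0.0071 -0.0018 -1.    ] pos [0.4889 0.2249 0.1551] F [ 0.8 -0.   0.5] w 0.0418 t 24.85
```

View pics/side4.png

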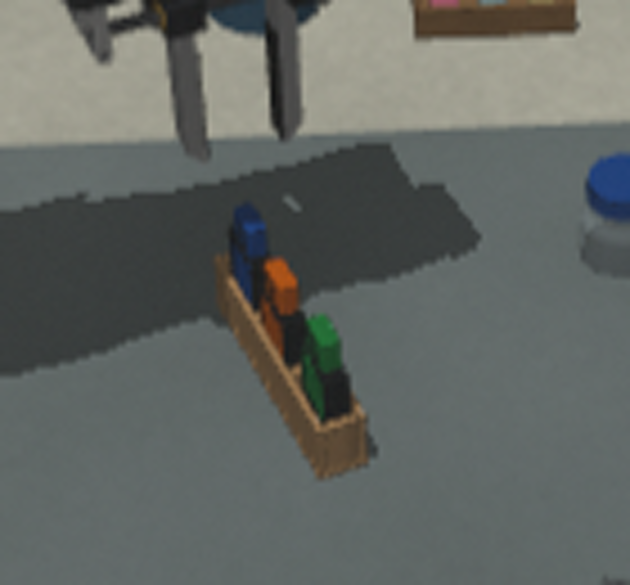

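Orange stands upright in the middle place (crop (283,305)), with blue (250,245) and green (322,365) undisturbed. Lowering on blue.

```bash
python3 -m handwheel '[[[20,0,-0.6],0,0.1],[[40,0,-0.6],0,0.1],[[60,0,-0.6],0,0.1],[[68,0,-0.6],0,0.1],[[72,0,-0.6],0,0.1]]' | bash ok.sh &&
python3 -m handwheel '[[[0.5,0,0],0,0.4],[[0.5,0,0],0,0.7],[[0.5,0,0],0,1],[[0.5,0,0],0,1],[[0.5,0,0],0,1]]' 40 | bash ok.sh
python3 -c "
from h import *
go(.489,.2253,.0815,.352)"
```

```text
ee_pos: [0.4892, 0.2249, 0.0826] force: [0.3, -0.9, 0.3]
ee_pos: [0.4894, 0.225, 0.0825] force: [0.4, -0.4, 3.2]
shift [ 1.  -0.3 -0.4] spin -0.001 alt 3.14 q6 0.02 tilt [ 0.0069 -0.0019 -1.    ] pos [0.4894 0.225  0.0825] F [ 0.4 -0.4  3.2] w 0.0116 t 25.85
```

```bash
python3 -m handwheel '[[[-10,0,0],0,1],[[-25,0,0],0,1],[[-45,0,0],0,1],[[-70,0,0],0,1],[[-95,0,0],0,1]]' | bash ok.sh
python3 -m handwheel '[[[-22,0,0],0,1],[[-22,0,0],0,1],[[-22,0,0],0,1],[[-22,0,0],0,1],[[-22,0,0],0,1]]' | bash ok.sh
python3 -c "
from h import *
go(.4825,-.2585,.2,-.35)"
```

```text
ee_pos: [0.4886, 0.2252, 0.1792] force: [-0.0, -0.3, -0.3]
ee_pos: [0.488, 0.2251, 0.2] force: [-0.5, 0.4, -1.0]
shift [   1.2 -171.3  452.2] spin 0.701 alt -2.441 q6 0.02 tilt [ 0.0051 -0.0026 -1.    ] pos [0.488  0.2251 0.2   ] F [-0.5  0.4 -1. ] w 0.0115 t 26.85
```

```bash
python3 -m handwheel '[[[1,-171,452],0.701,1],[[1,-171,452],0.701,1],[[1,-171,452],0.701,1],[[1,-171,452],0.701,1],[[1,-171,452],0.701,1]]' | bash ok.sh
python3 -c "
from h import *
go(.4825,-.2585,.2,-.35)"
```

```text
ee_pos: [0.4849, -0.0266, 0.2001] force: [0.8, 1.5, -1.1]
shift [  0.7  78.6 218.2] spin -0.006 alt 3.136 q6 0.23 tilt [ 0.0043 -0.0024 -1.    ] pos [ 0.4849 -0.0266  0.2001] F [ 0.8  1.5 -1.1] w 0.0118 t 27.35
```

```bash
python3 -m handwheel '[[[0.7,17,46],-0.006,1],[[0.7,34,92],-0.006,1],[[0.7,51,140],-0.006,1],[[0.7,66,184],-0.006,1],[[0.7,78.6,218],-0.006,1]]' | bash ok.sh
python3 -m handwheel '[[[0,0,0],0,1],[[0,0,0],0,1],[[0,0,0],0,1],[[0,0,0],0,1],[[0,0,0],0,1]]' | bash ok.sh
python3 -c "
from h import *
go(.4825,-.2585,.165,-.35)"
```

```text
ee_pos: [0.4818, -0.2609, 0.1992] force: [1.4, -0.1, -0.7]
ee_pos: [0.482, -0.26, 0.1993] force: [-0.6, 0.3, -0.4]
shift [34.3 -0.2 -1.6] spin 0.0 alt -3.142 q6 -0.21 tilt [ 0.0035 -0.002  -1.    ] pos [ 0.482  -0.26    0.1993] F [-0.6  0.3 -0.4] w 0.0116 t 28.35
```

```bash
python3 -m handwheel '[[[10,-0.2,-1.6],0,1],[[20,-0.2,-1.6],0,1],[[30,-0.2,-1.6],0,1],[[38,-0.2,-1.6],0,1],[[38,-0.2,-1.6],0,1]]' 15| bash ok.sh
python3 -c "
from h import *
go(.4825,-.2585,.15,-.35)"
```

```text
ee_pos: [0.482, -0.2583, 0.1598] force: [0.6, -0.1, -0.1]
shift [9.8 0.5 0.1] spin 0.0 alt -3.142 q6 -0.21 tilt [ 1.5e-03 -8.0e-04 -1.0e+00] pos [ 0.482  -0.2583  0.1598] F [ 0.6 -0.1 -0.1] w 0.0119 t 28.85
```

```bash
python3 -m handwheel '[[[2,0.5,0],0,1],[[4,0.5,0],0,1],[[5,0.5,0],0,1],[[5,0.5,0],0,1],[[5,0.5,0],0,1]]' | bash ok.sh &&
python3 -m handwheel '[[[1,0,0],0,1],[[2,0,0],0,1],[[3,0,0],0,1],[[3,0,0],0,1],[[3,0,0],0,1]]' | bash ok.sh &&
python3 -m handwheel '[[[1,0,0],0,1],[[2,0,0],0,1],[[3,0,0],0,1],[[3,0,0],0,1],[[3,0,0],0,1]]' | bash ok.sh &&
python3 -m handwheel '[[[1,0,0],0,1],[[2,0,0],0,1],[[3,0,0],0,1],[[3,0,0],0,1],[[3,0,0],0,1]]' | bash ok.sh
python3 -c "
from h import *
go(.4825,-.2585,.15,-.35)"
```

```text
ee_pos: [0.4826, -0.2585, 0.1549] force: [0.5, -0.4, -0.2]
ee_pos: [0.4826, -0.2585, 0.1519] force: [0.5, -0.2, -1.0]
ee_pos: [0.4826, -0.2585, 0.1489] force: [-0.5, -0.1, -1.3]
ee_pos: [0.4826, -0.2585, 0.1459] force: [-0.2, 0.6, -0.0]
shift [-4.1 -0.1  0. ] spin 0.0 alt -3.142 q6 -0.21 tilt [ 1.6e-03 -9.0e-04 -1.0e+00] pos [ 0.4826 -0.2585  0.1459] F [-0.2  0.6 -0. ] w 0.0117 t 30.85
```

```bash
python3 -m handwheel '[[[1,0,0],0,1],[[2,0,0],0,1],[[3,0,0],0,1],[[4,0,0],0,1],[[4,0,0],0,1]]' | bash ok.sh &&
python3 -m handwheel '[[[1,0,0],0,1],[[2,0,0],0,1],[[3,0,0],0,1],[[4,0,0],0,1],[[4,0,0],0,1]]' 40 | bash ok.sh &&
python3 -m handwheel '[[[1,0,0],0,1],[[2,0,0],0,1],[[3,0,0],0,1],[[4,0,0],0,1],[[4,0,0],0,1]]' | bash ok.sh &&
python3 -m handwheel '[[[1,0,0],0,1],[[2,0,0],0,1],[[3,0,0],0,1],[[4,0,0],0,1],[[4,0,0],0,1]]' | bash ok.sh
```

```text
ee_pos: [0.4825, -0.2584, 0.1417] force: [-0.7, 1.1, -1.0]
ee_pos: [0.4825, -0.2584, 0.1375] force: [-0.4, 0.1, -1.1]
ee_pos: [0.4825, -0.2585, 0.1336] force: [0.4, 0.4, 0.2]
ee_pos: [0.4826, -0.2584, 0.1294] force: [0.2, 0.1, 1.7]
```

```bash
python3 -m handwheel '[[[1,0,0],0,1],[[2,0,0],0,1],[[3,0,0],0,1],[[4,0,0],0,1],[[4,0,0],0,1]]' | bash ok.sh &&
python3 -m handwheel '[[[1,0,0],0,1],[[2,0,0],0,1],[[3,0,0],0,1],[[4,0,0],0,1],[[4,0,0],0,1]]' | bash ok.sh &&
python3 -m handwheel '[[[1,0,0],0,1],[[2,0,0],0,1],[[3,0,0],0,1],[[4,0,0],0,1],[[4,0,0],0,1]]' | bash ok.sh &&
python3 -m handwheel '[[[1,0,0],0,1],[[2,0,0],0,1],[[3,0,0],0,1],[[4,0,0],0,1],[[4,0,0],0,1]]' | bash ok.sh &&
python3 -m handwheel '[[[1,0,0],0,1],[[2,0,0],0,1],[[3,0,0],0,1],[[4,0,0],0,1],[[4,0,0],0,1]]' | bash ok.sh
```

```text
ee_pos: [0.4825, -0.2584, 0.1253] force: [-0.8, 0.9, 2.9]
ee_pos: [0.4825, -0.2584, 0.1212] force: [-0.3, 0.4, 2.8]
ee_pos: [0.4825, -0.2584, 0.117] force: [0.3, 0.4, 2.5]
ee_pos: [0.4825, -0.2585, 0.1129] force: [-0.0, 1.0, 4.1]
ee_pos: [0.4825, -0.2584, 0.1087] force: [0.5, 0.2, 3.0]
```

```bash
k(){ bash ok.sh; }
python3 -m handwheel '[[[0.5,0,0],0,1],[[1,0,0],0,1],[[1.5,0,0],0,1],[[1.8,0,0],0,1],[[1.8,0,0],0,1]]' | k &&
python3 -m handwheel '[[[0.3,0,0],0,1],[[0.6,0,0],0,1],[[0.6,0,0],0,1],[[0.6,0,0],0,1],[[0.6,0,0],0,1]]' | k &&
python3 -m handwheel '[[[0.3,0,0],0,1],[[0.6,0,0],0,1],[[0.6,0,0],0,1],[[0.6,0,0],0,1],[[0.6,0,0],0,1]]' | k &&
python3 -m handwheel '[[[0.3,0,0],0,1],[[0.6,0,0],0,1],[[0.6,0,0],0,1],[[0.6,0,0],0,1],[[0.6,0,0],0,1]]' | k &&
python3 -m handwheel '[[[0.3,0,0],0,1],[[0.6,0,0],0,1],[[0.6,0,0],0,1],[[0.6,0,0],0,1],[[0.6,0,0],0,1]]' | k &&
python3 -m handwheel '[[[0.3,0,0],0,1],[[0.6,0,0],0,1],[[0.6,0,0],0,1],[[0.6,0,0],0,1],[[0.6,0,0],0,1]]' | k &&
python3 -m handwheel '[[[0.3,0,0],0,1],[[0.6,0,0],0,1],[[0.6,0,0],0,1],[[0.6,0,0],0,1],[[0.6,0,0],0,1]]' | k; echo rc $?
```

```text
ee_pos: [0.4825, -0.2585, 0.1069] force: [-0.5, 0.5, 4.3]
ee_pos: [0.4826, -0.2585, 0.1064] force: [-0.5, -0.5, 4.2]
ee_pos: [0.4826, -0.2584, 0.1057] force: [-0.9, 0.4, 4.3]
ee_pos: [0.4826, -0.2585, 0.1051] force: [-0.2, 0.2, 3.7]
ee_pos: [0.4826, -0.2584, 0.1046] force: [-0.3, 0.5, 4.5]
ee_pos: [0.4826, -0.2585, 0.104] force: [-0.6, 0.8, 4.4]
ee_pos: [0.4826, -0.2585, 0.1036] force: [-0.6, 0.8, 7.0]
rc 0
```

```bash
python3 -m handwheel '[[[0.3,0,0],0,1],[[0.5,0,0],0,1],[[0.5,0,0],0,1],[[0.5,0,0],0,1],[[0.5,0,0],0,1]]' | bash ok.sh
```

```text
ee_pos: [0.4826, -0.2585, 0.1034] force: [-1.5, 1.4, 8.1]
```

```bash
python3 -m handwheel '[[[0.3,0,0],0,1],[[0.5,0,0],0,1],[[0.5,0,0],0,1],[[0.5,0,0],0,1],[[0.5,0,0],0,1]]' | bash ok.sh
```

```text
ee_pos: [0.4827, -0.2585, 0.1033] force: [-1.6, 2.1, 10.3]
```

At the stop. Letting it rise to the caught height (expected TCP ≈0.1195).

```bash
python3 -m handwheel '[[[-4,0,0],0,1],[[-8,0,0],0,1],[[-12,0,0],0,1],[[-15,0,0],0,1],[[-15,0,0],0,1]]' | bash ok.sh
python3 -m handwheel '[[[-0.5,0,0],0,1],[[-0.7,0,0],0,1],[[-0.7,0,0],0,1],[[-0.7,0,0],0,1],[[-0.7,0,0],0,1]]' | bash ok.sh
```

```text
ee_pos: [0.4827, -0.2585, 0.1187] force: [-0.9, 1.7, 2.6]
ee_pos: [0.4826, -0.2585, 0.1193] force: [-1.2, 0.3, 2.2]
```

```bash
python3 -m handwheel '[[[-0.5,0,0],0,1],[[-0.7,0,0],0,1],[[-0.7,0,0],0,1],[[-0.7,0,0],0,1],[[-0.7,0,0],0,1]]' | bash ok.sh
python3 -m handwheel '[[[-0.3,0,0],0,1],[[-0.5,0,0],0,1],[[-0.5,0,0],0,1],[[-0.5,0,0],0,1],[[-0.5,0,0],0,1]]' | bash ok.sh
```

```text
ee_pos: [0.4826, -0.2585, 0.1199] force: [-0.8, 0.3, 0.2]
ee_pos: [0.4826, -0.2585, 0.1204] force: [0.9, -0.4, -1.1]
```

Spring push has gone at the expected height, so it looks caught. Letting go.

```bash
python3 -m handwheel '[[[0,0,0],0,0.8],[[0,0,0],0,0.5],[[0,0,0],0,0.1],[[0,0,0],0,0.1],[[0,0,0],0,0.1]]' | bash ok.sh
python3 -m handwheel '[[[-10,0,0],0,0.1],[[-30,0,0],0,0.1],[[-60,0,0],0,0.1],[[-90,0,0],0,0.1],[[-120,0,0],0,0.1]]' | bash ok.sh
python3 -m handwheel '[[[-40,0,0],0,0.1],[[-40,0,-50],0,0.1],[[-40,0,-100],0,0.1],[[-40,0,-150],0,0.1],[[-40,0,-200],0,0.1]]' | bash ok.sh
python3 - <<'E'
from h import *
p,d=camera("top");s,ds=camera("side")
f=lambda x:np.clip(x*1.6,0,255).astype(np.uint8)
cv2.imwrite("pics/end.png",f(np.vstack([cv2.resize(p[190:300,150:510],(780,238)),cv2.resize(s[120:400,130:480],(450,360)).copy() if 0 else cv2.copyMakeBorder(cv2.resize(s[120:400,130:480],(440,352)),0,0,0,340,0)])))
h=cv2.cvtColor(p,cv2.COLOR_BGR2HSV)
for n,(x0,x1,y0,y1),lo,hi in(("blue in box",(430,458,240,270),105,130),("old in rack",(200,225,238,262),5,20),("green",(225,250,225,250),50,85)):
    v,u=np.nonzero(cv2.inRange(h[y0:y1,x0:x1],(lo,120,60),(hi,255,255)))
    P=np.array([pt("top",d,a+x0,b+y0) for a,b in zip(u,v)]);zm=np.percentile(P[:,2],90) if len(P) else 0
    if len(P): T=P[abs(P[:,2]-zm)<.006];print(n,len(T),T.mean(0).round(4),np.median(T[:,2]).round(4))
go(.4825,-.2585,.25,-.35)
E
```

```text
ee_pos: [0.4826, -0.2585, 0.1204] force: [0.7, 0.0, 0.2]
ee_pos: [0.4823, -0.2583, 0.2425] force: [0.4, -0.1, 0.2]
ee_pos: [0.551, -0.0685, 0.2835] force: [0.8, -0.4, 0.3]
blue in box 86 [ 0.4818 -0.2569  0.1241] 0.124
old in rack 82 [0.5054 0.1774 0.0863] 0.0862
green 48 [0.5261 0.1338 0.0863] 0.0863
shift [ 3.30e+01 -1.00e-01  2.05e+02] spin 0.005 alt -3.136 q6 0.16 tilt [ 2.9e-03 -5.0e-04 -1.0e+00] pos [ 0.5518 -0.0656  0.2832] F [-0.3 -0.5 -0.7] w 0.0419 t 43.45
```

View pics/end.png

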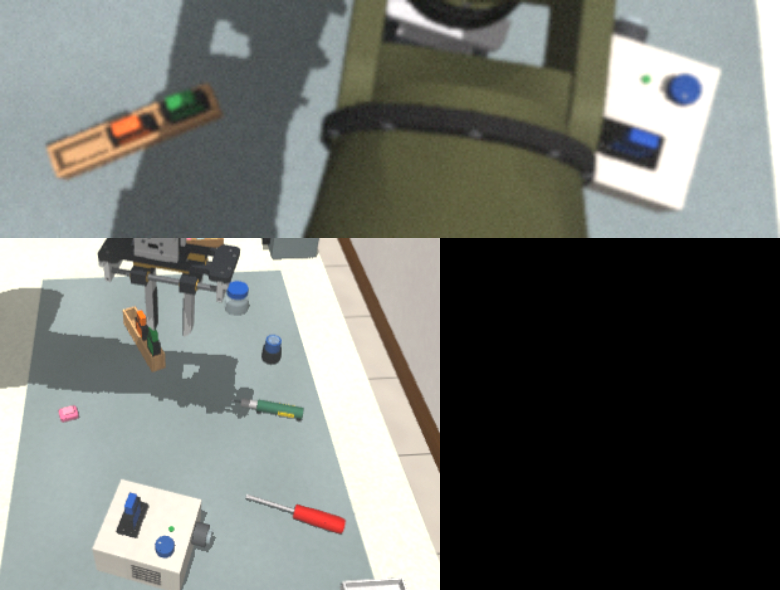

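The blue tab's top is at 0.124 m, the caught height (it would be 0.139 if it were not caught). Orange stands in the middle rack place with its top at 0.086, green stands in its place, and the gripper is clear.

```bash
python3 -c "
from h import *
print(hand_in())"
```

```text
the job is handed in; nothing more can be done
None
```

The filter is changed and the job is handed in at about 43.5 s of the 64 s allowed; the hand-in gives no verdict.

- **Orange cartridge:** I pressed it to the stop, about 16.5 mm below where it was caught. The catch let go, and I lifted it out and stood it on the orange floor in the middle of the rack.
- **Blue cartridge:** I put it in the slot, pressed it to the same stop and let it rise. The spring's push disappeared at the expected caught height, so I let go.
- **Forces:** the highest I read while pressing was about 10 N, against the 25 N limit. These are readings at the end of each move, not a continuous record.

**Last checks:**
- The blue tab's top is at 0.124 m, which is exactly the caught height; uncaught, it would be 0.139 m.
- The orange cartridge's top is at 0.086 m and green's is also 0.086 m, against about 0.087 m expected.
- The other things on the bench look untouched, and the gripper is clear of everything.

**Discrepancies:**
- In the last picture green's tab measured about 4–5 mm from my first reading. A shadow and fewer matched pixels affect that reading. The gripper never came near green and green looks unmoved, but I did not check it further.
- The orange cartridge met the rack floor about 1 mm lower than I had worked out, within the calibration error.

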